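# Clamp the lino block in the cutting jig

### The job

Get the lino block ready for cutting: push it along the board until its side lies flat against the jig's fence, then push the toggle clamp's hand lever over past its dead point until it snaps into lock with the rubber foot pressing on the block. Only push, never lift or tip the block, and leave the bulldog clip and the other things around where they stand.

Things in the scene. Friction and masses are not known exactly. Their poses are not given: they have to be found in the camera images.
- jig: Block-cutting jig, fixed: plywood board 190 (x) x 320 (y) x 15 mm with a wooden fence and a steel toggle clamp on its left (+y) part. Origin on the table top (z up); the board spans x -80..+110, y -165..+155 mm. It stands at a different place and yaw (within 0.25 rad) each time.
- fence_mid (a point): Middle of the fence's working face, at board level: jig x 0, y +50 mm, 15 mm above the table. The fence is a bar 170 mm long (along jig x), 22 mm thick, 20 mm above the board; this face looks to jig -y, towards the block. Axes as the jig's.
- lino_block: Lino printing block, loose: flat wooden block with a grey lino face, 120 (x) x 90 (y) x 22 mm, 0.15-0.35 kg, lying askew on the board, 20-60 mm to the right (-y) of the fence. Origin at the centre of its underside, z up. Home: its +y side flat on the fence, origin at jig y = +5 mm, axes parallel with the jig's. Slides when pushed on its -y side.
- clamp_lever (a joint): Hand lever, rad: 0 = open, leaning 0.70 from vertical towards jig +y (away from the block); 0.70 = upright, dead point; 1.25 = locked, leaning 0.55 to -y. Below the dead point a spring returns it to 0, beyond it drives it on to 1.25. Its end takes about 6 N square to the lever at first (up to 20 N if pushed dead level), then less. It lowers the hold-down arm, which stands up to 145 mm above the table when open.
- clamp_pivot (a point): The hand lever's pivot, behind the fence: jig x 0, y +112 mm, 60 mm above the table; axis along jig x. The lever swings in the jig's plane x = 0. Axes as the jig's. The clamp's steel cheeks round it reach 69 mm above the table.
- lever_tip (a point): Point on the lever's axis 118 mm from its pivot, 10 mm short of its round end; moves with the lever. The black rubber grip is 17-22 mm thick over the last 68 mm. Open, this point is at jig y = +188 mm, 150 mm above the table; upright, 178 mm above the table. The first 60 mm on the +y side of the lever are free.
- clamp_foot: Black rubber foot, 22 mm across, 12 mm thick, sprung, at the end of the hold-down arm; origin at the centre of its pressing face. Locked, it comes down at jig x 0, y +14 mm, on top of the block (37 mm above the table) if that is home, and presses with 2.5-4 N. It moves with the lever.
- bulldog_clip: Bystander: black bulldog clip, 23x40x35 mm, stands loose on the far part of the jig's board, beside the lino block. Origin at the centre of its underside.
- brayer: Bystander: ink roller with a red handle, 99x185x33 mm, lies loose on the table to the right of the jig. Origin at the centre of its underside.
- ink_bottle: Bystander: round ink bottle with a black cap, 43 mm wide, 60 mm high, loose to the right of the jig. Origin at the centre of its underside.
- tape_roll: Bystander: roll of brown tape lying flat, 90 mm across, 48 mm high, loose to the right of the jig. Origin at the centre of its underside.
Mind the look-alikes: they are no part of the job. There is more than one size of the lino_block; the job needs the larger.

How it is judged:
By the outcome, as a careful person would: the job done as asked, in the order asked, and still so for the second after the job is handed in, with the robot touching nothing.
It also fails if it takes over 50 s, if anything falls off the work surface, if the arm or the gripper's body presses on something with over 40 N, if the wrist force passes 120 N, or if a joint passes its speed limit or range.

### The arm

A 7-joint arm with a two-finger parallel gripper is mounted at the origin on a cart in front of the work surface, level with it; the furniture and walls round the work are solid. World frame = base frame: x ahead of the robot, y to its left, z up, the work surface at z = 0. Lengths are in mm, angles in rad, forces in N, time in s.
With the tool pointing down it reaches from about 425 to 825 mm from the base axis. Payload 3.6 kg.
Tool frame: the origin (TCP) lies on the centre line of the jaws, within the pads' length; the fingertips stand 25 mm ahead of it and the grasp point (between the pads) lies 6 mm ahead of it (arm.tip_extent is the distance from the TCP to the fingertips, in mm); z points along the fingers, y is the direction in which the jaws open and shut (so a half turn about z gives the same grasp; the last joint's range is limited). The gripper opens to 85 mm and grips with 20 to 120 N. Pads are 22 mm wide; open, the fingers measure 114 mm over their backs; the gripper's body (76 mm by 85 mm) begins 54 mm behind the grasp point. The pads swing forward as they close: fully open they stand 13 mm farther back than shut.
Start: joints at [1.169, 0.615, -0.013, 1.423, 0.008, 1.103, -0.04], TCP at [238.57, -604.607, 256.297] pointing down, gripper open.
Joint ranges: [-3.12, 3.12], [-0.3, 2.06], [-1.34, 1.32], [0.26, 2.42], [-1.36, 4.5], [0.01, 1.98], [-2.84, 2.84]. Speed limits (rad/s): [2.79, 2.79, 3.14, 3.14, 3.14, 3.14, 3.14].

### API

Orientations are given as a unit quaternion [w, x, y, z].
In Python, from workcell import arm, vision, order gives the robot as it stands.
- The arm moves only by the shell command python3 -m pendant 'ROWS' [FORCE]. ROWS is text: rows parted by semicolons, each of 5 numbers parted by spaces: the closure, from -1 (fully open) to 1 (shut), so that 0 is half open, then the shift along the tool's x, y, z in mm, then the turn about the tool's z in degrees. A call has 1 to 12 rows; each row is the pose to reach, as a shift and turn from the pose commanded when the call began, along the tool's axes at that moment; what a row does not reach only later rows make up. A row lasts 1/10 s, in which the tool goes at most 50 mm and 8.59 degrees, less where a joint would pass 70% of its speed; a pose out of reach is approached as far as the arm can. A call with a gripper value outside its range is refused whole. The fingers move at their own pace and stop on an object; FORCE is the grip in N (left out, the last holds). Time passes only in rows, so rows that repeat a pose let the fingers close. It gives the time, the measured TCP pose, the force and the opening at its end, in the units of the state.
- arm.sense(): the state, without advancing time (a new reading comes with each control period).
- vision.camera(name): name is "scene" or "top" or "wrist"; returns (picture, depth): 384x512x3 uint8, red, green, blue; 384x512 float32, mm along the optical axis (not along the pixel's ray), 0 where there is no reading.
- vision.camera_info(name): a dict with "mtx" (3x3 intrinsics, pixels), "eye" and "rotation" of the camera in the world. Camera axes: x right, y down, z forward; pixel columns grow to the right and rows downward; lengths in mm; the calibration is good to about 2 mm. A picture is of the moment at which its call begins: read the wrist's pose just before it. camera_info takes no time and is no camera call; for the wrist camera it gives the pose at the moment of the call.
- order.hand_in(): hands the job in, once; it reports no verdict.
The state is a dict: "clock": time; "q": joint angles; "joint_velocities": joint speeds; "tau": joint torques, N m; "position": TCP position; "eef_rot": TCP orientation; "force": force on the tool from outside, world axes, zero at the start; "ft_torque": the same for the moment, N m; "width": finger opening in mm.
Only numpy, scipy, OpenCV 4.12 (cv2) and the standard library are available. Lean on these libraries where they do the work, as an engineer would, in place of code of your own. Each camera call takes 0.05 s, during which the arm holds its last target.

## Working session

There is one attempt and no reset: what is moved stays moved. The work goes in short steps, Python scripts to look and compute and a shell command to move; the robot and the scene stay as the last step left them, time stands still between calls to the robot, and variables do not carry over. Pictures are saved under pics/ and viewed, and the job is handed in when it is done.

```bash
mkdir -p pics; ls
python3 - <<'E'
from workcell import arm, vision, order
import cv2
s=arm.sense(); print(s)
for n in ["scene","top","wrist"]:
    p,d=vision.camera(n); cv2.imwrite(f"pics/{n}0.png",p[:,:,::-1]); import numpy as np; np.save(f"pics/{n}0.npy",d)
    i=vision.camera_info(n); print(n,i)
E
```

```text
pics
{'clock': 0.0, 'q': array([ 1.16849567,  0.6159394 , -0.01260177,  1.42491117,  0.00809587,
        1.10341148, -0.04040679]), 'joint_velocities': array([ 0.00022741, -0.00180639,  0.00075839,  0.00018233, -0.00139849,
       -0.00045453,  0.00095009]), 'tau': array([-4.59568400e-05, -4.69215882e+01,  2.59365700e-01, -1.71033955e+01,
        9.99518641e-03,  9.62915918e-03, -2.28143665e-05]), 'position': array([ 238.30415791, -603.9787972 ,  255.12094937]), 'eef_rot': array([-1.28231089e-03,  9.82393470e-01,  1.86819044e-01, -2.66034781e-04]), 'force': array([0.40964467, 0.33070668, 0.54488462]), 'ft_torque': array([ 0.01485415,  0.02585357, -0.0059792 ]), 'width': 85.36735236086628}
scene {'mtx': array([[391.12954887,   0.        , 262.64289741],
       [  0.        , 391.12954887, 189.01915109],
       [  0.        ,   0.        ,   1.        ]]), 'eye': array([-104.24637659, -550.04091598,  529.60378984]), 'rotation': array([-0.44988801,  0.74550926, -0.42828633,  0.24163516])}
top {'mtx': array([[465.49197899,   0.        , 263.55835784],
       [  0.        , 465.49197899, 198.01773986],
       [  0.        ,   0.        ,   1.        ]]), 'eye': array([ 329.26159949, -131.04014201, 1475.34736987]), 'rotation': array([ 0.07389198, -0.70328264,  0.7047973 , -0.0565178 ])}
wrist {'mtx': array([[330.98867353,   0.        , 259.19584289],
       [  0.        , 330.98867353, 189.40696067],
       [  0.        ,   0.        ,   1.        ]]), 'eye': array([ 306.48373979, -577.17458533,  372.24169342]), 'rotation': array([ 0.11958514,  0.81815532, -0.55632411, -0.0826121 ])}
```

View pics/scene0.png

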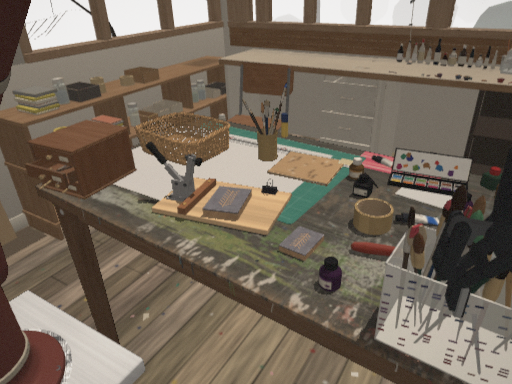

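View pics/top0.png

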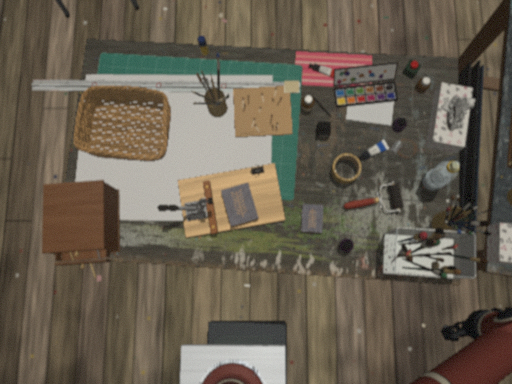

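View pics/wrist0.png

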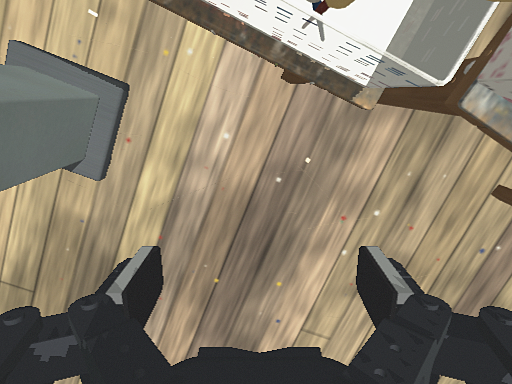

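Top view: the jig is at (231,200), with the larger block on the board at (239,203). A smaller look-alike block lies off the board at (313,219). The bulldog clip is at (257,170) and the lever tip at (165,208). I choose the block on the board and will check it in an enlarged crop.

```bash
cat > h.py <<'E'
from workcell import arm, vision
import numpy as np, cv2
from scipy.spatial.transform import Rotation as R
def rot(q): return R.from_quat([q[1],q[2],q[3],q[0]]).as_matrix()
def ray(info,u,v):
    K=info['mtx']; return rot(info['rotation'])@np.array([(u-K[0,2])/K[0,0],(v-K[1,2])/K[1,1],1])
def at_z(info,u,v,z):
    r=ray(info,u,v); e=info['eye']; return e+r*(z-e[2])/r[2]
def proj(info,P):
    c=rot(info['rotation']).T@(np.asarray(P,float)-info['eye']); K=info['mtx']
    return K[0,0]*c[0]/c[2]+K[0,2],K[1,1]*c[1]/c[2]+K[1,2]
def crop(name,p,u0,v0,u1,v1,k):
    c=cv2.resize(p[v0:v1,u0:u1],None,fx=k,fy=k,interpolation=cv2.INTER_CUBIC); cv2.imwrite(name,c)
E
python3 - <<'E'
from h import *
t=cv2.imread('pics/top0.png'); crop('pics/topc.png',t,150,150,300,250,5)
s=cv2.imread('pics/scene0.png'); crop('pics/scenec.png',s,135,130,335,270,4)
E
```

```text
(no output)
```

View pics/topc.png

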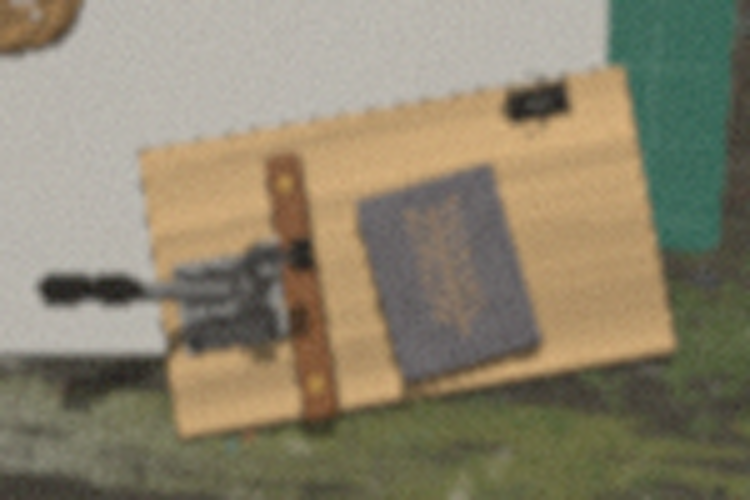

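View pics/scenec.png

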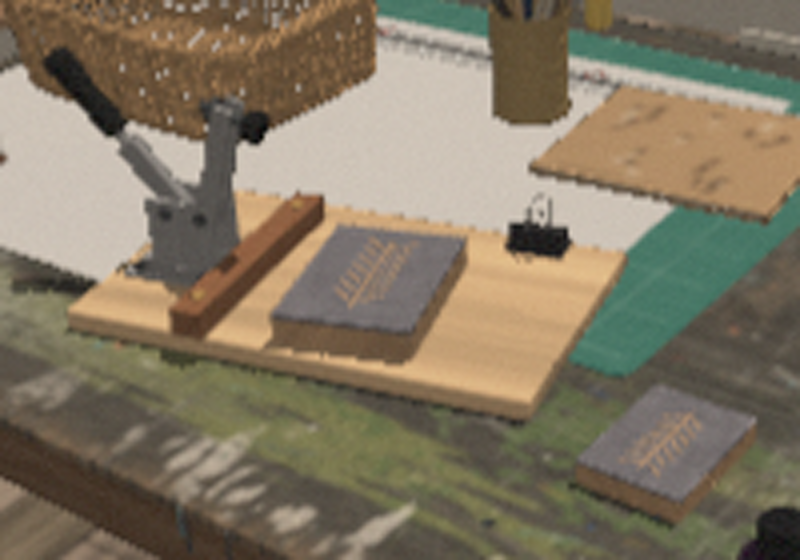

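```bash
cat >> h.py <<'E'
def fit(src,dst):
    src=np.array(src,float);dst=np.array(dst,float);a=src.mean(0);b=dst.mean(0);s=src-a;d=dst-b
    th=np.arctan2((s[:,0]*d[:,1]-s[:,1]*d[:,0]).sum(),(s*d).sum())
    c,n=np.cos(th),np.sin(th);M=np.array([[c,-n],[n,c]]);t=b-M@a
    return th,t,np.abs(src@M.T+t-dst).max()
E
python3 - <<'E'
from h import *
i=vision.camera_info('top')
f=lambda u,v,z:at_z(i,u/5+150-.4,v/5+150-.4,z)[:2]
B=[f(*p,15) for p in [(140,150),(625,67),(675,352),(182,437)]]
print(np.round(B))
th,t,e=fit([(110,155),(110,-165),(-80,-165),(-80,155)],B);print('jig',th,t,e)
L=[f(*p,37) for p in [(358,198),(492,165),(540,342),(405,383)]]
th2,t2,e2=fit([(60,45),(60,-45),(-60,-45),(-60,45)],L);print('block',th2,t2,e2)
c,s=np.cos(th),np.sin(th);J=np.array([[c,-s],[s,c]])
print('block in jig',J.T@(t2-t),th2-th)
print('clip in jig',J.T@(f(537,102,30)-t))
for p in [(285,183),(317,383)]: print('fence screws in jig',J.T@(f(*p,35)-t))
print('lever tip end',J.T@(f(50,289,155)-t))
E
```

```text
[[ 664.  183.]
 [ 717. -131.]
 [ 531. -162.]
 [ 478.  150.]]
jig 0.16898475087062811 [582.01842263  12.53742226] 2.0465173532333267
block 0.26444245775189396 [579.74041021 -19.37942916] 1.565412651370707
block in jig [ -7.61339312 -31.07910858] 0.09545770688126584
clip in jig [  92.40975944 -103.92389764]
fence screws in jig [66.84616469 62.45806481]
fence screws in jig [-62.95427881  61.32841092]
lever tip end [1.15385781e-01 1.92457009e+02]
```

```bash
cat >> h.py <<'E'
TH=0.169; T=np.array([582.0,12.5])
def j2w(x,y,z): 
    c,s=np.cos(TH),np.sin(TH); return np.array([c*x-s*y+T[0],s*x+c*y+T[1],z])
def w2j(p):
    c,s=np.cos(TH),np.sin(TH); d=np.asarray(p)[:2]-T; return np.array([c*d[0]+s*d[1],-s*d[0]+c*d[1],p[2]])
def go(x,y,z):
    s=arm.sense(); M=rot(s['eef_rot']); tgt=j2w(x,y,z); d=M.T@(tgt-s['position'])
    ang=np.arctan2(M[1,0],M[0,0]); turn=-np.degrees(TH-ang)
    print('shift tool',d.round(1),'turn deg',round(turn,2),'now jig',w2j(s['position']).round(1),'tgt world',tgt.round(0),'f',s['force'].round(1),'t',s['clock'])
E
python3 - <<'E'
from h import *
print(arm.tip_extent)
go(-23,-115,320)
d=np.load('pics/top0.npy'); i=vision.camera_info('top')
K=i['mtx'];v,u=np.mgrid[:384,:512]
P=np.stack([(u-K[0,2])/K[0,0]*d,(v-K[1,2])/K[1,1]*d,d],-1)@rot(i['rotation']).T+i['eye']
np.save('pics/P.npy',P)
for y in range(350,-700,-75):
    print(y,[int(P[...,2][(P[...,1]<=y)&(P[...,1]>y-75)&(P[...,0]>x)&(P[...,0]<=x+100)&(d>0)].max(initial=-999)) for x in range(200,900,100)])
E
```

```text
25.0
shift tool [ 499.9 -339.8  -63.9] turn deg 11.85 now jig [-442.5 -550.1  255.4] tgt world [ 579. -105.  320.] f [0.2 0.3 0.5] t 0.15
350 [-781, 2, 7, 11, 13, 97, 20]
275 [-782, 7, 9, 162, 13, 97, 97]
200 [-784, 7, 22, 165, 23, 13, 12]
125 [-781, 5, 40, 145, 42, 12, 212]
50 [-781, 5, 36, 45, 43, 11, 217]
-25 [-776, 7, 10, 45, 54, 51, 21]
-100 [-784, 8, 9, 24, 22, 18, 20]
-175 [-779, 7, 17, 24, 9, 9, 44]
-250 [-783, 10, 20, 24, 51, 54, 64]
-325 [-783, 10, 66, 29, 53, 52, 10]
-400 [648, 164, 224, 35, 38, 26, 9]
-475 [642, 204, 271, 38, 40, 34, 66]
-550 [602, 259, 261, 218, 207, 72, 42]
-625 [346, 227, 214, 199, 209, 92, 134]
```

```bash
python3 -m pendant '1 0 0 -40 0; 1 0 0 -80 0; 1 30 -20 -80 0; 1 60 -40 -80 1; 1 95 -65 -80 2; 1 130 -90 -80 4; 1 165 -112 -80 6; 1 200 -136 -80 8; 1 235 -160 -80 10; 1 270 -184 -80 12; 1 305 -208 -80 12; 1 340 -231 -80 12' 40; python3 -c "
from h import *
go(-23,-115,250)"
```

```text
clock: 1.35
position: [470.6, -263.2, 336.2]
eef_rot: [-0.0, 0.997, 0.083, -0.0]
force: [0.2, -1.1, 0.3]
width: -0.2
shift tool [ 132.9 -138.3   86.2] turn deg -0.14 now jig [-156.2 -253.   336.2] tgt world [ 579. -105.  250.] f [ 0.2 -1.1  0.3] t 1.35
```

```bash
python3 -m pendant '1 20 -20 10 0; 1 45 -45 25 0; 1 70 -72 40 0; 1 95 -98 55 0; 1 120 -123 70 0; 1 130 -136 82 0; 1 132 -138 86 0; 1 132 -138 86 0'; python3 -c "
from h import *
go(-23,-115,45)
p,d=vision.camera('wrist'); cv2.imwrite('pics/w1.png',p[:,:,::-1])
print(vision.camera_info('wrist'))
p,d=vision.camera('top'); crop('pics/t1.png',p[:,:,::-1],150,130,300,250,5)
"
```

```text
clock: 2.15
position: [576.4, -108.2, 249.6]
eef_rot: [0.0, 0.997, 0.083, -0.001]
force: [-1.2, 0.3, -0.0]
width: 0.0
shift tool [  3.3  -3.2 204.6] turn deg -0.2 now jig [ -25.8 -118.   249.6] tgt world [ 579. -105.   45.] f [-1.2  0.3 -0. ] t 2.15
{'mtx': array([[330.98867353,   0.        , 259.19584289],
       [  0.        , 330.98867353, 189.40696067],
       [  0.        ,   0.        ,   1.        ]]), 'eye': array([648.78154661, -96.8695823 , 367.17565588]), 'rotation': array([ 0.11186553,  0.75437771, -0.64000807, -0.09375521])}
```

View pics/w1.png

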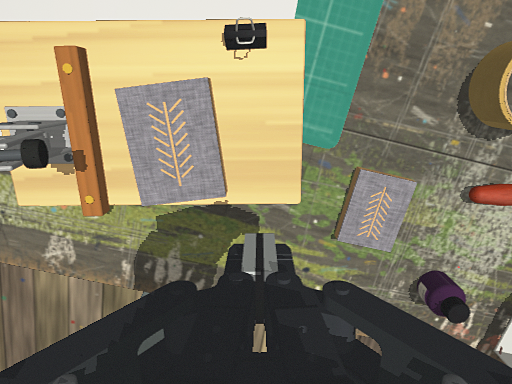

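The wrist view shows the larger block on the board, corners at (115,89), (210,78), (226,196) and (142,207). The smaller one is off the board at (375,210). The clip at (245,36) is clear of the push path and the fingers are shut at (260,255). Cross-checking the poses.

Run:
```python
from h import *
p=cv2.imread('pics/w1.png'); crop('pics/w1c.png',p,50,10,310,220,3)
i=vision.camera_info('wrist')
L=[at_z(i,*q,37)[:2] for q in [(115,89),(210,78),(226,196),(142,207)]]
th,t,e=fit([(60,45),(60,-45),(-60,-45),(-60,45)],L); print(th-TH,w2j([*t,0]),e)
for q,z in [((303,18),15),((302,205),15),((55,47),35),((85,216),35),((105,213),35),((78,46),35),((223,50),15),((267,50),15)]: print(q,w2j(at_z(i,*q,z)).round(1))
```

```text
0.10623471174072738 [ -5.4910726  -34.03980388   0.        ] 1.3144023571217076
(303, 18) [ 113.5 -162.9   15. ]
(302, 205) [ -77.3 -167.8   15. ]
(55, 47) [86.7 69.2 35. ]
(85, 216) [-81.2  67.7  35. ]
(105, 213) [-77.9  45.8  35. ]
(78, 46) [87.5 47.7 35. ]
(223, 50) [ 85.4 -84.7  15. ]
(267, 50) [  85.2 -128.2   15. ]
```

View pics/w1c.png

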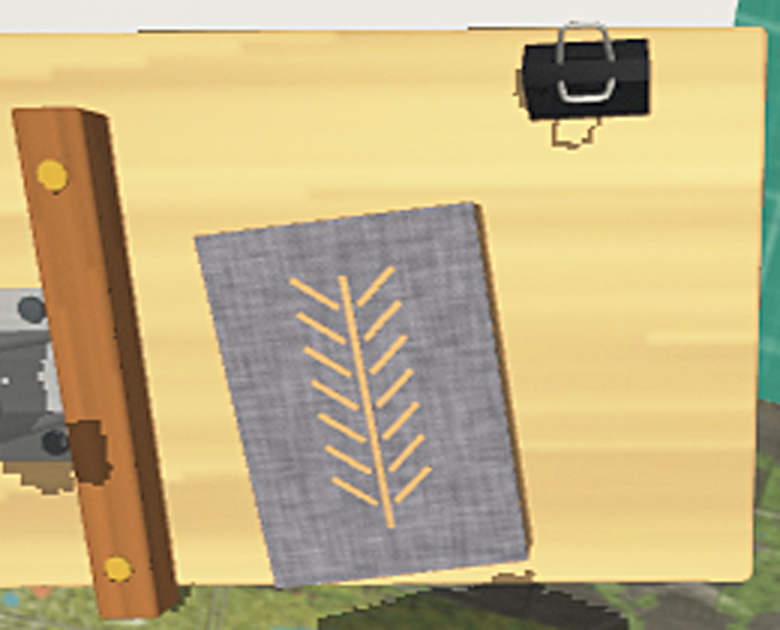

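```bash
python3 -m pendant '1 3 1 40 0; 1 5 2 85 0; 1 5 2 130 0; 1 5 2 165 0; 1 5 2 185 0; 1 5 2 198 0; 1 5 2 203 0; 1 5 2 203 0; 1 5 2 203 0'; python3 -c "
from h import *
go(-20,-100,46)
p,d=vision.camera('wrist'); cv2.imwrite('pics/w2.png',p[:,:,::-1])
"
```

```text
clock: 3.15
position: [583.6, -108.7, 48.8]
eef_rot: [0.0, 0.997, 0.083, 0.001]
force: [0.1, 0.8, -0.4]
width: 0.0
shift tool [ -1.3 -19.7   2.8] turn deg -0.18 now jig [ -18.8 -119.7   48.8] tgt world [579. -89.  46.] f [ 0.1  0.8 -0.4] t 3.15
```

View pics/w2.png

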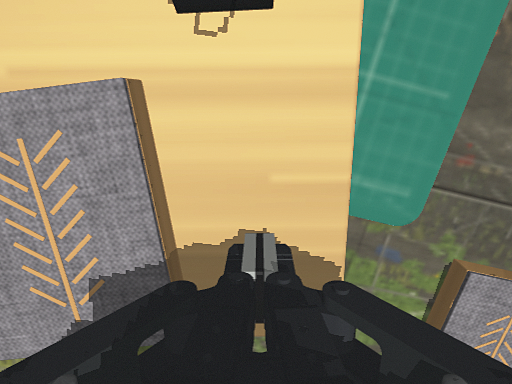

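The fingers are down on the board behind the block's -y side, with a gap of about 25 mm. Pushing in steps while watching the force.

```bash
python3 -m pendant '1 0 -6 1 0; 1 0 -12 2 0; 1 0 -17 2 0; 1 0 -21 2 0; 1 0 -25 2 0; 1 0 -29 2 0; 1 0 -33 2 0; 1 0 -37 2 0; 1 0 -41 2 0; 1 0 -45 2 0; 1 0 -48 2 0; 1 0 -48 2 0'; python3 -c "
from h import *
go(-20,-52,46)
p,d=vision.camera('wrist'); cv2.imwrite('pics/w3.png',p[:,:,::-1])
p,d=vision.camera('top'); crop('pics/t3.png',p[:,:,::-1],150,130,300,250,5)
"
```

```text
clock: 4.4
position: [574.6, -59.7, 45.3]
eef_rot: [-0.0, 0.997, 0.084, -0.0]
force: [-0.1, -0.5, -0.0]
width: -0.2
shift tool [ -0.6 -18.   -0.7] turn deg -0.09 now jig [-19.4 -70.   45.3] tgt world [571. -42.  46.] f [-0.1 -0.5 -0. ] t 4.4
```

View pics/w3.png

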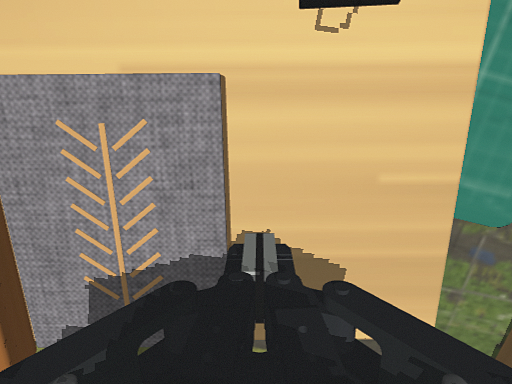

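View pics/t3.png

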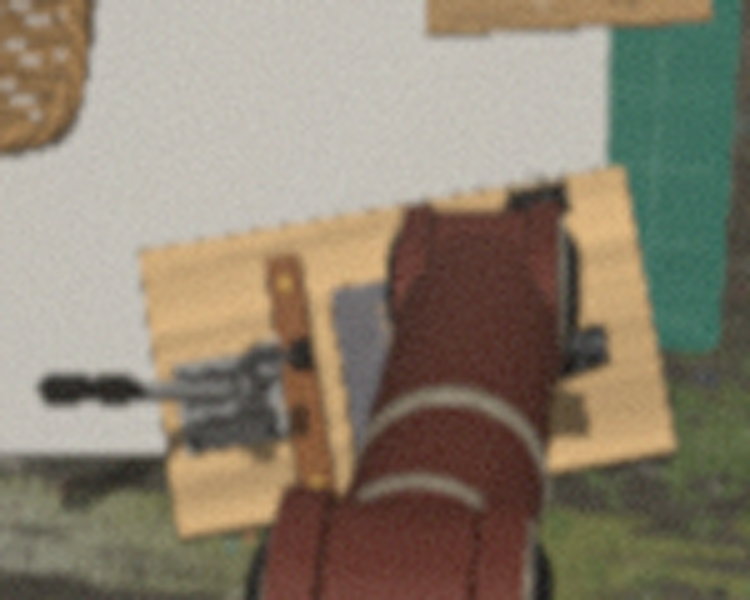

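The block is now nearly parallel to the fence, with its right edge at columns 222–230. I'll back off, shift to the block's centre and push home.

```bash
python3 -m pendant '1 0 5 0 0; 1 8 5 0 0; 1 14 3 0 0; 1 14 -3 0 0; 1 14 -6 0 0; 1 14 -9 0 0; 1 14 -12 0 0; 1 14 -14 0 0; 1 14 -15 0 0; 1 14 -15 0 0'; python3 -c "
from h import *
go(-6,-52,46)
p,d=vision.camera('wrist'); cv2.imwrite('pics/w4.png',p[:,:,::-1])
"
```

```text
clock: 5.5
position: [585.8, -43.5, 45.4]
eef_rot: [-0.0, 0.997, 0.083, -0.0]
force: [-0.3, -1.9, 1.2]
width: -0.2
shift tool [-0.4 -3.9 -0.6] turn deg -0.15 now jig [ -5.6 -55.9  45.4] tgt world [585. -40.  46.] f [-0.3 -1.9  1.2] t 5.5
```

View pics/w4.png

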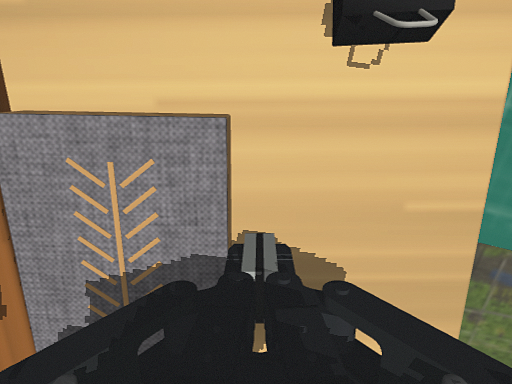

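The block is still just short of the fence, at the left edge of the view. Continuing in small steps until the force rises.

```bash
python3 -m pendant '1 0 -1 0 0; 1 0 -2 0 0; 1 0 -3 0 0; 1 0 -4 0 0; 1 0 -4 0 0'; python3 -c "
from h import *
go(-6,-52,46)"
```

```text
clock: 6.05
position: [586.5, -40.5, 45.5]
eef_rot: [0.001, 0.997, 0.083, 0.001]
force: [3.1, -3.1, -0.9]
width: -0.2
shift tool [-1.5 -1.  -0.5] turn deg -0.18 now jig [ -4.5 -53.   45.5] tgt world [585. -40.  46.] f [ 3.1 -3.1 -0.9] t 6.05
```

```bash
python3 -m pendant '1 0 -1 0 0; 1 0 -2 0 0; 1 0 -3 0 0; 1 0 -3 0 0'; python3 -c "
from h import *
go(-6,-52,46)"
```

```text
clock: 6.45
position: [586.8, -39.9, 45.8]
eef_rot: [0.002, 0.997, 0.082, 0.002]
force: [3.7, -6.3, -1.0]
width: 0.0
shift tool [-1.9 -0.5 -0.2] turn deg -0.27 now jig [ -4.1 -52.5  45.8] tgt world [585. -40.  46.] f [ 3.7 -6.3 -1. ] t 6.45
```

```bash
python3 -m pendant '1 0 -1 0 0; 1 0 -3 0 0; 1 0 -4 0 0; 1 0 -4 0 0; 1 0 -4 0 0'; python3 -c "
from h import *
go(-6,-52,46)"
```

```text
clock: 6.95
position: [586.7, -39.7, 46.0]
eef_rot: [0.004, 0.997, 0.081, 0.003]
force: [4.9, -12.1, -1.4]
width: -0.0
shift tool [-1.9 -0.2  0. ] turn deg -0.42 now jig [ -4.1 -52.3  46. ] tgt world [585. -40.  46.] f [  4.9 -12.1  -1.4] t 6.95
```

The force has risen to 13 N with no further travel, so the block is on the fence. Backing off straight, rising, then checking.

```bash
python3 -m pendant '1 0 6 0 0; 1 0 14 0 0; 1 0 26 0 0; 1 0 36 -10 0; 1 0 40 -40 0; 1 0 40 -85 0; 1 0 40 -130 0; 1 0 40 -170 0; 1 0 40 -200 0; 1 0 40 -205 0; 1 0 40 -205 0'; python3 -c "
from h import *
go(0,100,300)
p,d=vision.camera('wrist'); cv2.imwrite('pics/w5.png',p[:,:,::-1]); crop('pics/w5c.png',p[:,:,::-1],0,0,260,200,3)
"
```

```text
clock: 8.05
position: [590.9, -72.4, 251.8]
eef_rot: [0.0, 0.997, 0.083, 0.001]
force: [0.0, -0.0, -0.7]
width: -0.2
shift tool [   5.1 -185.2  -48.2] turn deg -0.15 now jig [ -5.5 -85.2 251.8] tgt world [565. 111. 300.] f [ 0.  -0.  -0.7] t 8.05
```

View pics/w5c.png

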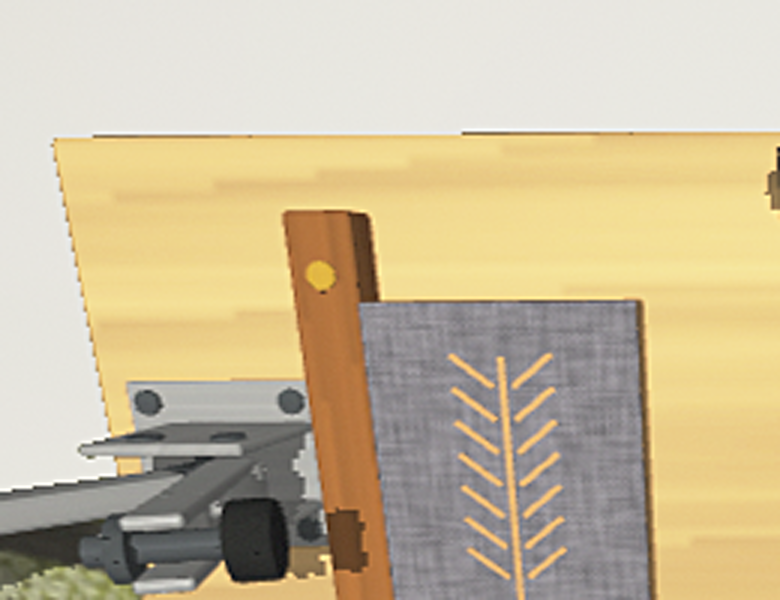

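View pics/w5.png

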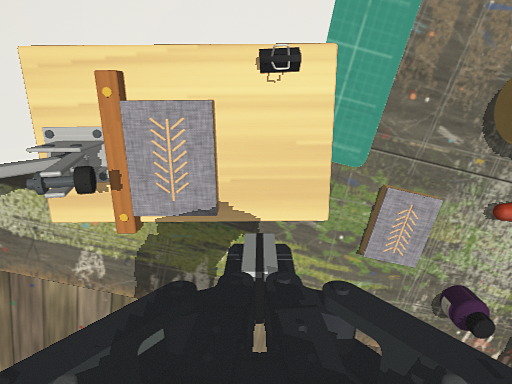

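Run:
```python
from h import *
p=cv2.imread('pics/w5.png'); crop('pics/w5d.png',p,80,80,240,240,4)
i=vision.camera_info('wrist')
# top-left corner, top-right corner, bottom corners
for q in [(120,100.5),(213,100),(221,239)]: print(w2j(at_z(i,*q,37)).round(1))
```

```text
[57.4 49.3 37. ]
[ 57.6 -40.3  37. ]
[-88.8 -42.8  37. ]
```

View pics/w5d.png

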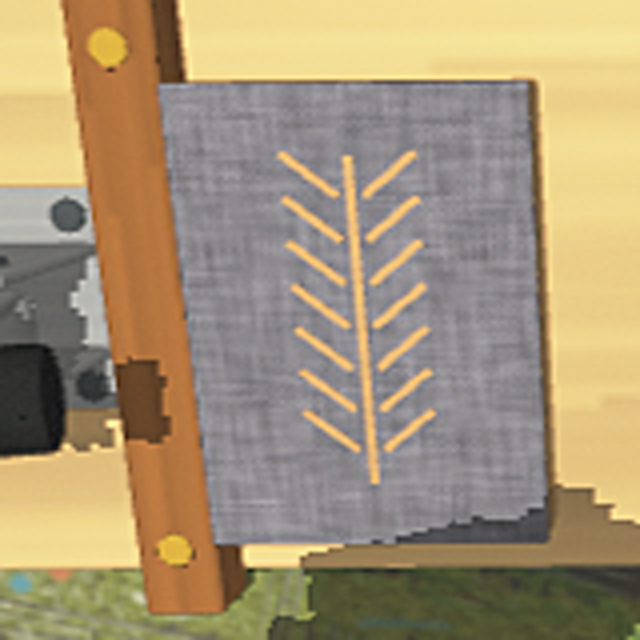

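Seen from above, the block's left edge runs along the fence (crop (160,85) to (215,545)), parallel to it and with no gap. Clip and others are untouched. Next, over to the far side of the lever.

```bash
python3 - <<'E'
from h import *
i=vision.camera_info('wrist')
for q in [(120,101),(133.7,216),(212.5,100)]: print(w2j(at_z(i,*q,37)).round(1))
for q in [(116,80),(135,230)]: print('fence edge',w2j(at_z(i,*q,35)).round(1))
E
python3 -m pendant '1 1 -15 -15 0; 1 3 -45 -35 0; 1 6 -85 -48 0; 1 6 -130 -48 0; 1 6 -175 -48 0; 1 6 -220 -48 0; 1 6 -260 -48 0; 1 6 -290 -48 0; 1 6 -310 -48 0; 1 6 -318 -48 0; 1 6 -318 -48 0; 1 6 -318 -48 0'; python3 -c "
from h import *
go(1,232,160)
p,d=vision.camera('wrist'); cv2.imwrite('pics/w6.png',p[:,:,::-1])
p,d=vision.camera('scene'); crop('pics/s6.png',p[:,:,::-1],100,60,300,210,4)
"
```

```text
[56.9 49.4 37. ]
[-61.7  49.5  37. ]
[ 57.6 -39.8  37. ]
fence edge [76.2 51.6 35. ]
fence edge [-78.8  50.7  35. ]
clock: 9.3
position: [544.4, 240.3, 297.4]
eef_rot: [0.001, 0.997, 0.082, -0.001]
force: [0.4, -0.8, -0.2]
width: -0.1
shift tool [  0.   -1.4 137.4] turn deg -0.27 now jig [  1.2 230.9 297.4] tgt world [544. 241. 160.] f [ 0.4 -0.8 -0.2] t 9.3
```

View pics/w6.png

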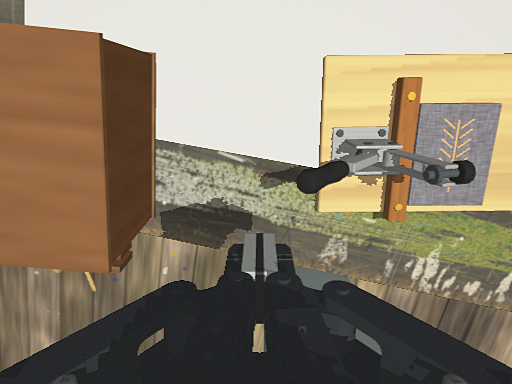

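View pics/s6.png

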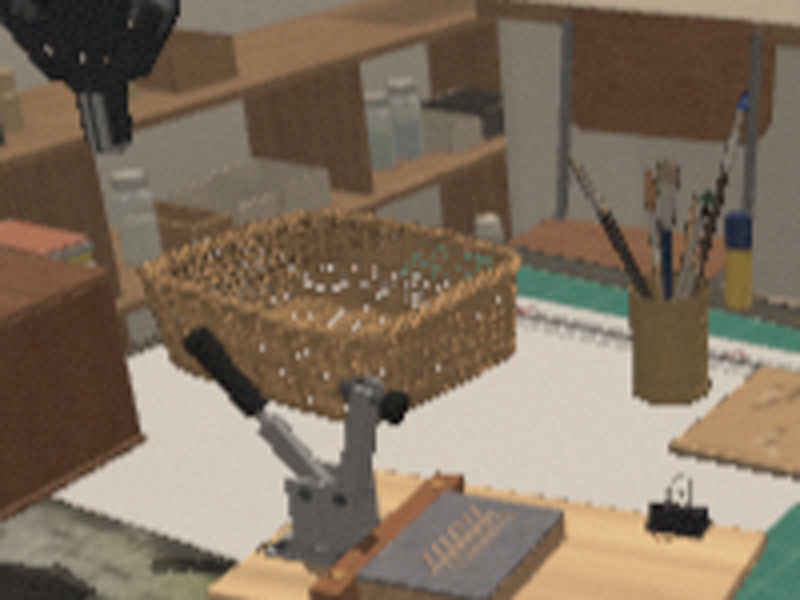

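Run:
```python
from h import *
i=vision.camera_info('wrist'); print('tip end',w2j(at_z(i,307,181,155)).round(1), 'z145',w2j(at_z(i,307,181,145)).round(1))
P=np.load('pics/P.npy'); m=(P[...,2]>60)&(P[...,1]>210)&(P[...,0]<750)&(P[...,0]>350)
q=P[m]; J=np.array([w2j(a) for a in q]); s=J[J[:,1]>215]
print(len(s), s[:,1].min(), s[np.argsort(s[:,1])[:5]].round(), s[:,2].max())
```

```text
tip end [  3.5 191.8 155. ] z145 [  0.7 190.3 145. ]
5596 215.05977338533208 [[167. 215.  87.]
 [175. 215.  82.]
 [171. 216.  94.]
 [176. 216.  90.]
 [170. 217.  90.]] 153.9331789085029
```

Lever end found at jig (2, 191), as expected. Basket and cabinet are clear. Descending beside it.

```bash
python3 -m pendant '1 1 0 35 0; 1 1 0 75 0; 1 1 -1 105 0; 1 1 -1 125 0; 1 1 -1 136 0; 1 1 -1 138 0; 1 1 -1 138 0'; python3 -c "
from h import *
go(2,210,160)
p,d=vision.camera('wrist'); cv2.imwrite('pics/w7.png',p[:,:,::-1])
p,d=vision.camera('scene'); crop('pics/s7.png',p[:,:,::-1],100,60,300,210,4)
"
```

```text
clock: 10.1
position: [545.6, 243.1, 161.0]
eef_rot: [-0.0, 0.997, 0.083, 0.001]
force: [0.2, -0.1, -0.4]
width: 0.1
shift tool [-0.8 23.5  1. ] turn deg -0.21 now jig [  2.9 233.5 161. ] tgt world [549. 220. 160.] f [ 0.2 -0.1 -0.4] t 10.1
```

View pics/w7.png

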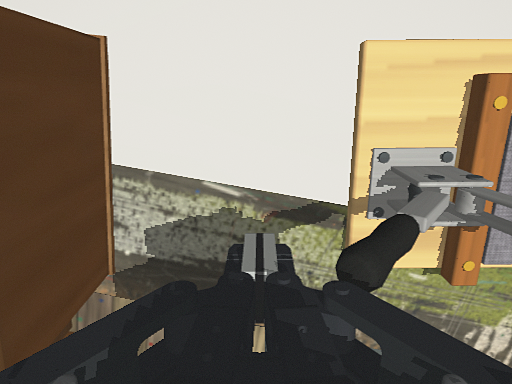

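View pics/s7.png

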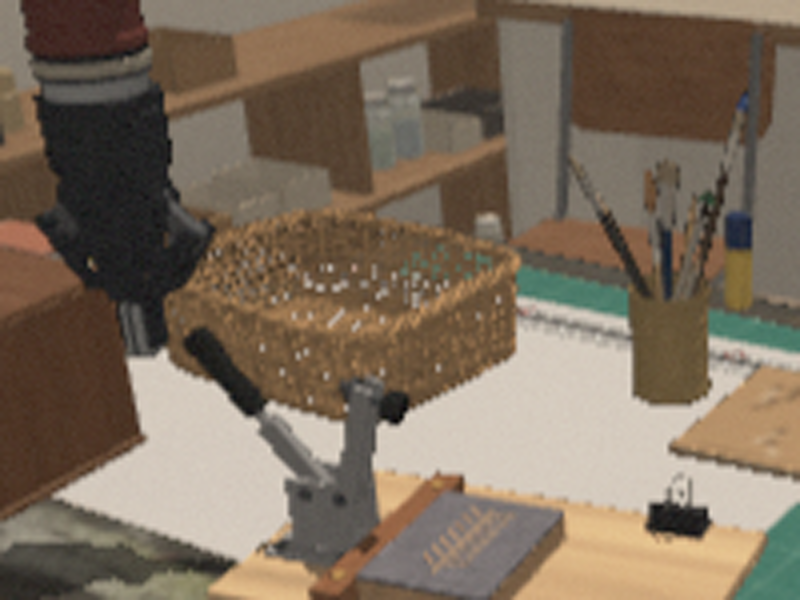

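Finger beside the lever end, at its height, clear by about 20 mm. Push along the lever's arc: first part.

```bash
python3 -m pendant '1 0 6 -2 0; 1 0 14 -4 0; 1 0 20 -4 0; 1 0 24 -5 0; 1 0 28 -8 0; 1 0 32 -11 0; 1 0 37 -15 0; 1 0 42 -18 0; 1 0 47 -20 0; 1 0 53 -23 0'; python3 -c "
from h import *
go(2,157,191)
p,d=vision.camera('scene'); crop('pics/s8.png',p[:,:,::-1],100,60,300,210,4)
"
```

```text
clock: 11.2
position: [553.1, 196.8, 185.0]
eef_rot: [-0.004, 0.996, 0.085, 0.001]
force: [-2.2, 7.9, 5.2]
width: -0.0
shift tool [-0.6 29.5 -6.2] turn deg 0.07 now jig [  2.6 186.6 185. ] tgt world [558. 168. 191.] f [-2.2  7.9  5.2] t 11.2
```

View pics/s8.png

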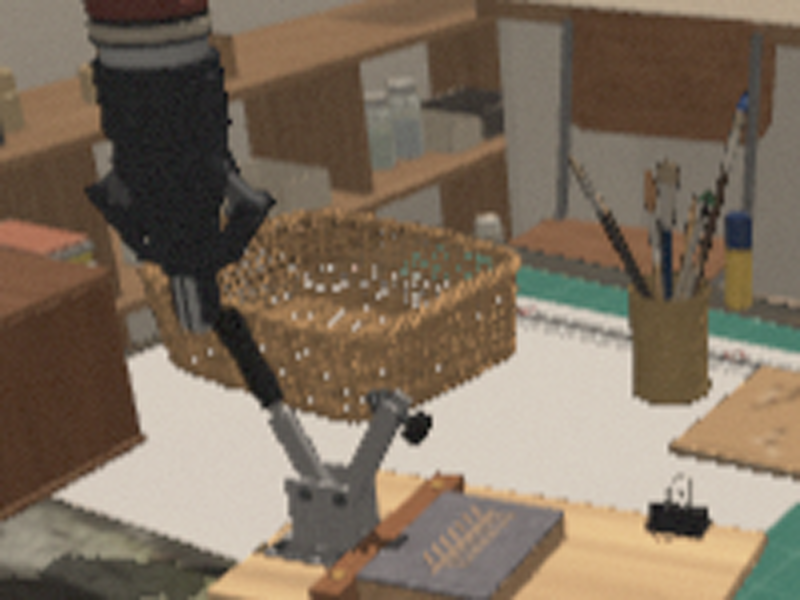

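The lever follows the finger, contact at (220,315) in the crop, and the hold-down arm is coming down. Carrying on past the dead point.

```bash
python3 -m pendant '1 0 7 -3 0; 1 0 14 -5 0; 1 0 21 -7 0; 1 0 28 -8 0; 1 0 35 -9 0; 1 0 42 -9 0; 1 0 49 -8 0; 1 0 56 -5 0; 1 0 62 -2 0; 1 0 68 3 0; 1 0 74 9 0; 1 0 80 12 0'; python3 -c "
from h import *
go(2,157,191)
p,d=vision.camera('scene'); crop('pics/s9.png',p[:,:,::-1],100,60,300,210,4)
"
```

```text
clock: 12.45
position: [566.5, 111.7, 170.3]
eef_rot: [0.0, 0.997, 0.083, -0.001]
force: [-0.3, -0.1, -0.4]
width: -0.4
shift tool [  0.4 -56.6 -20.7] turn deg -0.15 now jig [  1.4 100.4 170.3] tgt world [558. 168. 191.] f [-0.3 -0.1 -0.4] t 12.45
```

View pics/s9.png

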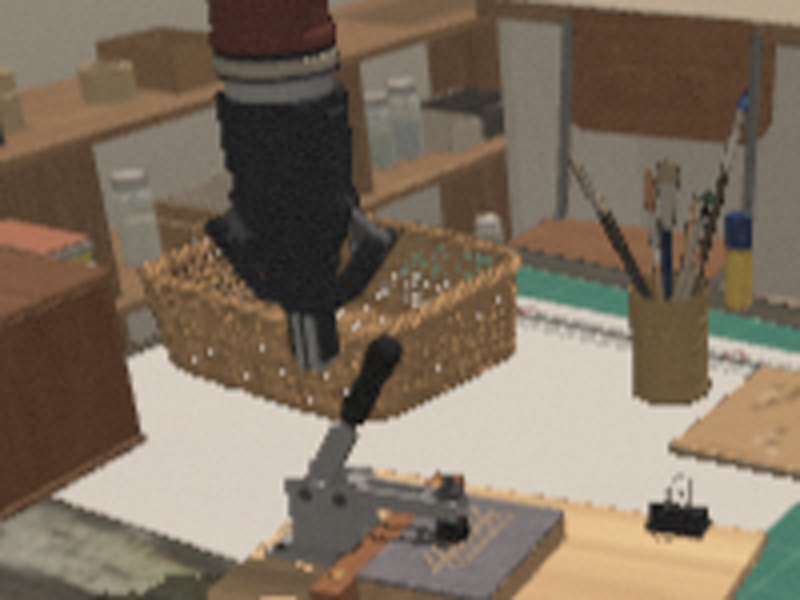

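The lever has snapped over to about 1.25 rad, with the foot on the block at (452,525) in the crop. Zero force on the tool. I'll retreat away from the lever, then up, and look again.

```bash
python3 -m pendant '1 0 -15 0 0; 1 0 -40 -5 0; 1 0 -60 -35 0; 1 0 -60 -80 0; 1 0 -60 -125 0; 1 0 -60 -150 0; 1 -10 -30 -150 0; 1 -30 10 -150 0; 1 -60 40 -150 0; 1 -90 60 -150 0; 1 -90 60 -150 0; 1 -90 60 -150 0'; python3 -c "
from h import *
go(-60,20,330)
p,d=vision.camera('wrist'); cv2.imwrite('pics/w10.png',p[:,:,::-1])
p,d=vision.camera('scene'); crop('pics/s10.png',p[:,:,::-1],130,120,330,270,4)
p,d=vision.camera('top'); crop('pics/t10.png',p[:,:,::-1],150,130,360,270,3)
"
```

```text
clock: 13.7
position: [488.0, 39.6, 322.1]
eef_rot: [-0.001, 0.996, 0.084, 0.001]
force: [-0.2, 1.1, -1.0]
width: -0.2
shift tool [28.2 22.5 -7.9] turn deg -0.09 now jig [-88.1  42.5 322.1] tgt world [519.  22. 330.] f [-0.2  1.1 -1. ] t 13.7
```

View pics/w10.png

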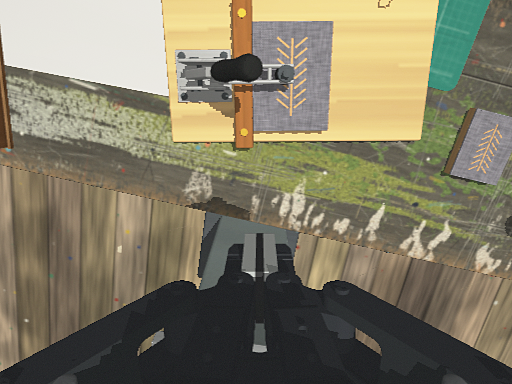

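View pics/s10.png

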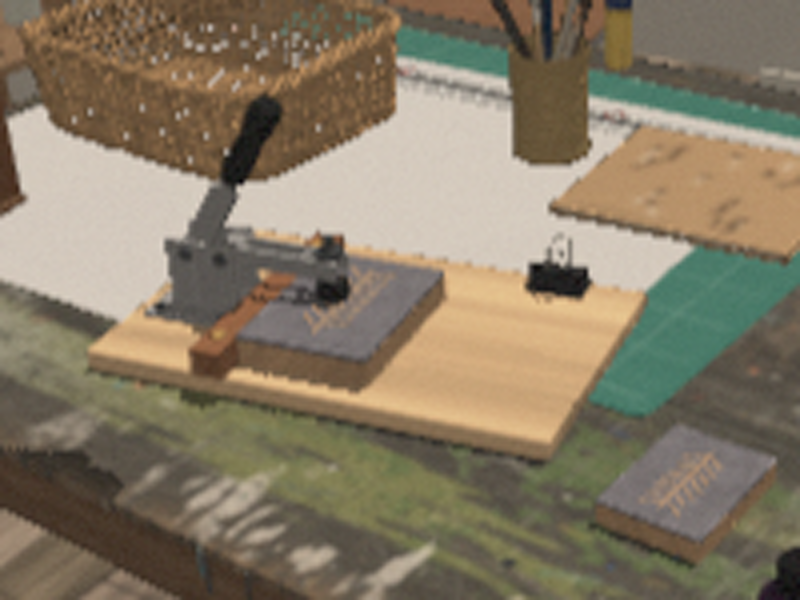

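Wrist view: the block's left edge (253, rows 22–132) lies along the fence, with the lever locked over it and the foot down at (285,75). The clip is at the same scene pixel as at the start, (269,189). Measuring the block once more, then handing in.

Run:
```python
from h import *
from workcell import order
i=vision.camera_info('wrist')
L=[(253,22),(333,22),(328,131),(253,133)]
W=[at_z(i,*q,37)[:2] for q in L]
th,t,e=fit([(60,45),(60,-45),(-60,-45),(-60,45)],W); print(th-TH,w2j([*t,0]).round(1),e)
print('lever end',w2j(at_z(i,255,67,169)).round(1))
s=arm.sense(); print(s['force'],s['joint_velocities'].round(3),s['clock'])
print(order.hand_in())
```

```text
0.008322527445609323 [-2.   6.5  0. ] 1.149047714950811
lever end [  3.1  46.9 169. ]
[ 0.2012254  -0.19876949 -0.34649314] [0.001 0.006 0.007 0.001 0.003 0.    0.001] 13.85
the job is handed in; nothing more can be done
None
```

The lino block lies against the fence and the toggle clamp is locked with its foot on the block. I handed the job in at 13.85 s with the robot clear of everything.

- **Block:** I slid the larger block along the board with the closed fingers until the push reached about 13 N with no further travel. The last check put its origin at jig y +6.5 mm, where home is +5, and about 0.008 rad off parallel. Both are within camera error, and a closer view after the push showed it parallel with no gap.
- **Clamp:** I pushed the lever along its arc past the dead point, and it snapped over by itself. Its end measures jig y +47 mm, where locked should be about +45. The foot is seen resting on the block, but I did not measure its pressing force.
- **Surroundings:** The bulldog clip is at the same pixel as at the start. The smaller block, brayer, ink bottle and tape roll were never approached.

No check failed. The only disagreements were a few millimetres between the two cameras on the jig and block positions.

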